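Tip bark chips into the pot and raise the mister over them

ROBOT

A 6-joint arm with a two-finger parallel gripper is mounted at the origin on the work surface. World frame = base frame: x ahead of the robot, y to its left, z up, the work surface at z = 0. Lengths are in mm, angles in rad, forces in N, time in s.
With the tool pointing down it reaches from about 300 to 750 mm from the base axis. Payload 8.5 kg.
Tool frame: the origin (TCP) lies midway between the tips of the shut fingers; the grasp point (between the pads) lies env.tcp_to_grasp behind it (env.tcp_to_grasp is the distance from the TCP to the grasp point, in mm); z points along the fingers, y is the line along which they close (so a half turn about z gives the same grasp; the last joint's range is limited). The gripper opens to 85 mm and grips with 20 to 120 N. Pads are 22 mm wide; open, the fingers measure 114 mm over their backs; the gripper's body (76 mm by 85 mm) begins 54 mm behind the grasp point. The pads swing forward as they close: fully open they stand 13 mm farther back than shut.
Start: joints at [0.973, 0.381, 1.297, -0, 1.464, -0.215], TCP at [205.426, 510.177, 231.322] pointing down, gripper open.
Joint ranges: [-3.11, 3.11], [-0.89, 2.33], [0.22, 2.48], [-1.42, 4.56], [0.17, 2.85], [-2.88, 2.88]. Speed limits (rad/s): [2.39, 2.39, 3.14, 3.14, 3.14, 3.14].

INTERFACE

Orientations are given as a 3x3 rotation matrix whose columns are the frame's x, y, z axes.
In Python, from plant import status, read_camera, camera_model, hand_in, env gives the robot as it stands. The module is installed in compiled form; this text tells all that it offers.
- The arm moves only by the tool send_rows, never from a script. Its argument "commands" is a list of rows, each a list of 7 numbers: the shift along the tool's x, y, z in units of 40 mm (1.0 is 40 mm), then the turn, a rotation vector about the tool's x, y, z in units of 5 degrees (1.0 is 5 degrees), then the closure, from -1 (fully open) to 1 (shut). In form: [[x, y, z, rx, ry, rz, jaw], ...]. A call has 1 to 8 rows; each row shifts and turns the commanded pose from where the row before left it, along the tool's axes as they then stand; what a row does not reach is not made up. A row lasts 1/8 s, in which the tool goes at most 62.5 mm and 10.7 degrees, less where a joint would pass 70% of its speed; a pose out of reach is approached as far as the arm can. A call is refused whole if a number of a shift passes 1 or a number of a turn 1, either way. A call with a gripper value outside its range is refused whole. The fingers move at their own pace and stop on an object; "squeeze" is the grip in N (left out, the last holds). Time passes only in rows, so rows that do not move let the fingers close. It gives the time, the measured TCP pose, the force, the opening and the grip force at its end, in the units of the state.
- status.sense(): the state, without advancing time (a new reading comes with each control period).
- read_camera(name): name is "side" or "top"; returns (picture, depth): 400x640x3 uint8, red, green, blue; 400x640 float32, mm along the optical axis (not along the pixel's ray), 0 where there is no reading.
- camera_model(name): a dict with "intrinsics" (3x3 intrinsics, pixels), "R" (3x3) and "t" (3): a world point X has camera coordinates R X + t. Camera axes: x right, y down, z forward; pixel columns grow to the right and rows downward; lengths in mm; the calibration is good to about 2 mm. A picture is of the moment at which its call begins. camera_model takes no time and is no camera call.
- hand_in(): hands the job in; it is judged then, once.
The state is a dict: "clock": time; "qpos": joint angles; "dq": joint speeds; "effort": joint torques, N m; "position": TCP position; "orientation": TCP orientation; "ft_force": force on the tool from outside, world axes, zero at the start; "wrist_torque": the same for the moment, N m; "gripper_width": finger opening in mm; "gripper_force": force on a finger pad.
Only numpy, scipy, OpenCV 4.12 (cv2) and the standard library are available. Lean on these libraries where they do the work, as an engineer would, in place of code of your own. Each camera call takes 0.05 s, during which the arm holds its last target. There are 200 camera calls.

TASK

Pick up the small scoop tray by its handle and tip it over the wide terracotta pot so that all four bark chips slide into the pot, without touching the chips with the fingers, then set the empty tray back down flat on the table and let it go. Then draw the misting bottle out of its holder and tip it forward by about 45 degrees, so that its nozzle slants down at the middle of the pot's mouth from about 12 cm away, and finish while still holding it there, raised and still, touching neither pot nor holder. Leave the other things on the table where they are and do not knock the pot about.

Things in the scene. Friction and masses are not known exactly. Their poses are not given: they have to be found in the camera images.
- tray: aluminium scoop tray lying on the table, 160 long (x) by 100 wide (y). Side walls 26 high, rear wall (x=-80) 40 high, front end (x=+80, the nose) open; floor and walls 4 thick. Dark wooden bar handle out of the rear wall along -x: 18 wide, z 26 to 42, x -78 to -163. 0.15 to 0.23 kg. Origin: centre of the underside, z up. The nose starts roughly towards the pot's side
- tray_lip (a point): middle of the tray's open front edge, on its floor (80, 0, 4 mm in the tray's frame)
- tray_grip (a point): a point to grip in the middle of the tray's handle bar (-125, 0, 34 mm in the tray's frame); axes are the tray's
- chip0: one of four dark chunky bark chips, 28 x 20 x 16, 12 g, lying loose on the tray; origin centre of its starting underside. Rests when the tray is level; it begins to slide once the tray is tipped by 26 to 36 degrees, so 45 to 50 degrees empties it
- chip1: one of four dark chunky bark chips, 28 x 20 x 16, 12 g, lying loose on the tray; origin centre of its starting underside. Rests when the tray is level; it begins to slide once the tray is tipped by 26 to 36 degrees, so 45 to 50 degrees empties it
- chip2: one of four dark chunky bark chips, 28 x 20 x 16, 12 g, lying loose on the tray; origin centre of its starting underside. Rests when the tray is level; it begins to slide once the tray is tipped by 26 to 36 degrees, so 45 to 50 degrees empties it
- chip3: one of four dark chunky bark chips, 28 x 20 x 16, 12 g, lying loose on the tray; origin centre of its starting underside. Rests when the tray is level; it begins to slide once the tray is tipped by 26 to 36 degrees, so 45 to 50 degrees empties it
- pot: wide, empty, round terracotta pot standing loose on the table, 156 across the rim, 95 high, mouth 140 inside, walls 7 thick, inner floor 8 up, mass about 0.9 kg; origin centre of the underside, z up
- pot_rim (a point): centre of the pot's mouth, level with the rim (95 above the pot's origin)
- holder: square open-topped dark steel holder fixed to the table, 66 x 66 outside, 65 high, walls and floor 5 thick; the mister stands in it; origin centre of the underside
- mister: misting bottle upright in the holder, its base 5 above the table, 3 play each side; draw it up over 65 to clear. Steel body 50 diameter to z=98, neck 24, then a black flat-sided spray head 52 long (x -24 to 28), 26 wide (y), z 120 to 150, nozzle on its +x face, trigger below. 0.18 to 0.36 kg. Origin: centre of the underside, z up the bottle, x the way the nozzle points (level, about +y at first)
- mister_nozzle (a point): mouth of the nozzle (33, 0, 138 mm in the mister's frame); sprays along the mister's +x
- mister_aim (a point): the point 120 mm straight out of the nozzle, where the spray would land (153, 0, 138 mm in the mister's frame)
- mister_grip (a point): centre of the flat-sided spray head (2, 0, 135 mm in the mister's frame); grip it across its 26 mm width (mister's y)
- trowel: red plastic trowel lying flat, 240 long, 56 wide, up to 21 high; origin on the underside a little behind the blade; blade along its +x; bystander
- succulent: small terracotta pot with a succulent (bystander, NOT the pot to fill), 78 across, about 100 high; origin centre of underside
- twine: spool of twine standing upright, 68 diameter, 60 high; origin centre of underside; bystander
- fork: hand fork with wooden handle lying flat, about 250 long along its x, 60 wide, 20 high; origin on the underside near its middle; bystander
- labels: white round ceramic jar holding wooden plant labels, 64 diameter, about 140 high with the labels; origin centre of underside; bystander
Not all that is in view belongs to the job. What is shaped like the pot but pink or yellow is not meant.

How it is judged (in metres and radians):
On the way, in this order (a step that is already met when the one before it is completed fails the run):
1. all four chips lie in the pot (horizontal distance between each of chip0, chip1, chip2, chip3 and pot below 0.075 m and z of chip0 in the frame of pot between -0.005 and 0.09 m and z of chip1 in the frame of pot between -0.005 and 0.09 m and z of chip2 in the frame of pot between -0.005 and 0.09 m and z of chip3 in the frame of pot between -0.005 and 0.09 m), for 0.2 s.
2. the tray is set down flat on the table and let go (height (world z) of tray below 0.012 m and angle between tray's own z axis and vertical below 0.1 rad and contact force between the fingers and tray below 0.2 N and linear speed of tray below 0.03 m/s), for 0.2 s.
3. the mister is drawn clear out of its holder, held in the fingers (height (world z) of mister above 0.072 m and contact force between the fingers and mister above 1 N), for 0.1 s.
At the end, for the whole second after the job is handed in: Chips in the upright pot, below its rim; tray flat on the table, released; mister held still, off pot and holder, base over 45 mm up, nozzle 25 to 67 deg below level, bottle under 71 deg from upright, the point 120 mm out of the nozzle within 50 mm of the pot mouth's centre (all of step 1 and all of step 2 and angle between pot's own z axis and vertical below 0.15 rad and contact force between the fingers and mister above 1 N and contact force between mister and holder below 0.2 N and contact force between mister and pot below 0.2 N and height (world z) of mister above 0.045 m and linear speed of mister below 0.03 m/s and distance between mister_aim and pot_rim below 0.05 m and angle between mister's own x axis and vertical between 2 and 2.75 rad and angle between mister's own z axis and vertical below 1.25 rad); the arm keeps its last pose, push and grip.
It fails at once if a chip is touched by the fingers (contact force between the fingers and chip0 above 1 N or contact force between the fingers and chip1 above 1 N or contact force between the fingers and chip2 above 1 N or contact force between the fingers and chip3 above 1 N).
It fails at once if the pot is shoved more than 50 mm or tipped over 20 degrees (distance of pot from where it was at the start of the episode above 0.05 m or angle between pot's own z axis and vertical above 0.35 rad).
It fails at once if another thing on the table is moved more than 40 mm (distance of any of trowel, succulent, twine, fork, labels from where it was at the start of the episode above 0.04 m).
It also fails if it takes over 70 s, if anything falls off the work surface, if the arm or the gripper's body presses on something with over 40 N, if the wrist force passes 120 N, or if a joint passes its speed limit or range.

## Working session

There is one attempt and no reset: what is moved stays moved. The work goes in short steps, Python scripts to look and compute and a tool call to move; the robot and the scene stay as the last step left them, time stands still between calls to the robot, and variables do not carry over. Pictures are saved under pics/ and viewed, at most 10 in all, crops included, and the job is handed in when it is done.

Besides the shell and the picture viewer there is one more tool, called after "Call:" as name([rows], argument=value, ...), one row to a line, values as JSON. send_rows: Moves the arm, as the interface text tells. Its arguments: {"type":"object","properties":{"commands":{"type":"array","items":{"type":"array","items":{"type":"number"}}},"squeeze":{"type":"number"}},"required":["commands"]}

```bash
mkdir -p pics
cat > h.py <<'E'
import numpy as np, cv2
from plant import status, read_camera, camera_model, hand_in, env
def world(name,d,u,v):
    m=camera_model(name);K=np.array(m["intrinsics"]);R=np.array(m["R"]);t=np.array(m["t"])
    z=d[v,u] if np.isscalar(u) else d[v,u]
    p=np.stack([(u-K[0,2])*z/K[0,0],(v-K[1,2])*z/K[1,1],z],-1)
    return (p-t)@R
def cloud(name,d):
    v,u=np.mgrid[0:400,0:640]; return world(name,d,u,v)
E
python3 - <<'E'
from h import *
for n in("top","side"):
    p,d=read_camera(n); np.savez(n+"0.npz",p=p,d=d); cv2.imwrite(f"pics/{n}0.png",cv2.resize(p[:,:,::-1],(800,500)))
    m=camera_model(n);print(n,np.round(m["R"],3).tolist(),np.round(m["t"]),np.round(np.array(m["intrinsics"])).tolist())
print(env.tcp_to_grasp, status.sense())
E
```

```text
top [[-0.007, -1.0, -0.023], [-0.98, 0.011, -0.196], [0.197, 0.021, -0.98]] [ -19.  514. 1286.] [[455.0, 0.0, 323.0], [0.0, 455.0, 197.0], [0.0, 0.0, 1.0]]
side [[-0.991, -0.131, -0.019], [-0.081, 0.712, -0.697], [0.105, -0.689, -0.717]] [ 508.  152. 1439.] [[479.0, 0.0, 319.0], [0.0, 479.0, 197.0], [0.0, 0.0, 1.0]]
18.700000000000003 {'clock': 0.1, 'qpos': array([ 9.72715377e-01,  3.81134141e-01,  1.29817526e+00, -2.80763035e-05,
        1.46359298e+00, -2.15282812e-01]), 'dq': array([-0.00319879,  0.0002318 , -0.00110447,  0.00028808, -0.00036133,
        0.00090492]), 'effort': array([ 4.20564611e-03, -4.49212396e+01, -2.31659889e+01, -9.72988073e-05,
        3.57405574e-03,  2.34721819e-05]), 'position': array([205.28148614, 509.96749343, 230.7738277 ]), 'orientation': array([[-9.27624154e-01,  3.73514282e-01, -7.14383250e-04],
       [ 3.73514880e-01,  9.27623538e-01, -1.09810097e-03],
       [ 2.52522324e-04, -1.28545775e-03, -9.99999142e-01]]), 'ft_force': array([0.23347962, 0.04696517, 0.51133252]), 'wrist_torque': array([ 0.01612208, -0.00244817,  0.04920645]), 'gripper_force': 0.0, 'gripper_width': 85.22386837489958}
```

View pics/top0.png

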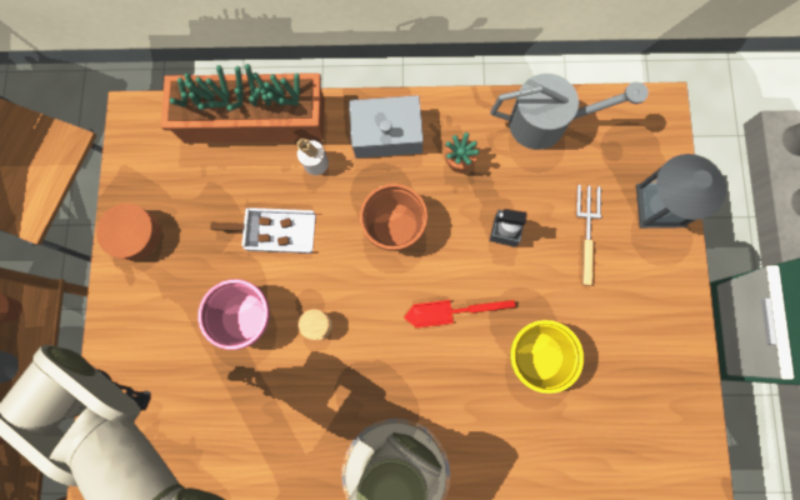

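View pics/side0.png

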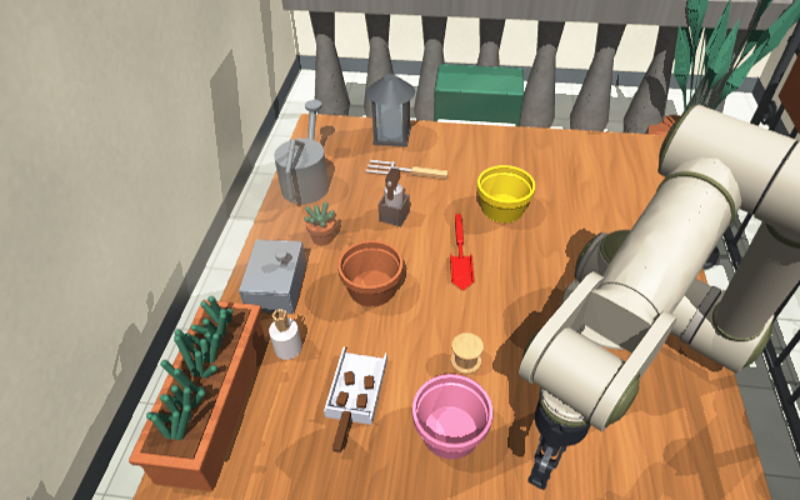

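The scoop tray is at top (280,230), with its handle at (228,228) to the left and its nose pointing right. Pot candidates in the top view are terracotta (394,217), pink (233,313), yellow (547,356), a terracotta disc (127,230) and the small succulent (460,152). The wide, empty terracotta pot at (394,217) fits the description. The mister in its holder is at (508,226). I'll confirm with an enlarged crop and measure from depth.

Run:
```python
from h import *
a=np.load("top0.npz");b=np.load("side0.npz")
c=a["p"][140:215,160:440,::-1]; s=b["p"][120:370,240:360,::-1]
im1=cv2.resize(c,None,fx=2.85,fy=2.85,interpolation=cv2.INTER_CUBIC)
c2=b["p"][130:250,250:350,::-1];c3=b["p"][270:365,250:350,::-1]
im2=np.hstack([cv2.resize(c2,(399,380)),cv2.resize(c3,(399,380))])
cv2.imwrite("pics/crop1.png",np.vstack([im1[:,:798],im2]))
def near(X,P,lo,hi,r,c):
    m=(X[...,2]>lo)&(X[...,2]<hi)&(np.hypot(X[...,0]-c[0],X[...,1]-c[1])<r); return X[m],P[m]
for n,q in(("top",a),("side",b)):
    X=cloud(n,q["d"]);P=q["p"]
    f=lambda u,v:np.round(world(n,q["d"],int(u*.8),int(v*.8)))
    if n=="top":
        print("floor",f(340,280),"pot",f(394,217),"handle",f(228,228),"mist",f(513,216),"tray",f(280,230))
        pc=f(394,217);tc=f(280,230);hc=f(228,228);mc=f(508,226)
    Y,_=near(X,P,85,105,100,pc); 
    (cx,cy),r=cv2.minEnclosingCircle(Y[:,:2].astype(np.float32)); print(n,"rim",cx,cy,r,np.median(Y[:,2]),len(Y))
    A=np.c_[2*Y[:,:2],np.ones(len(Y))];s=np.linalg.lstsq(A,(Y[:,:2]**2).sum(1),rcond=None)[0];print(" fit",s[:2],np.sqrt(s[2]+s[0]**2+s[1]**2))
    Y,C=near(X,P,20,60,70,hc); C=C.astype(int);k=(C[:,0]<130)&(C[:,0]>C[:,2]+12);Y=Y[k]
    if len(Y)>5: print(" handle",cv2.minAreaRect(Y[:,:2].astype(np.float32)),np.median(Y,0),len(Y))
    Y,_=near(X,P,10,60,105,tc); k=(Y[:,1]<hc[1]-15)
    print(" tray",cv2.minAreaRect(Y[k][:,:2].astype(np.float32)),Y[:,2].max())
    for lo,hi in((30,67),(75,98),(118,165)):
        Y,_=near(X,P,lo,hi,75,mc)
        if len(Y)>5: print(" mist",lo,cv2.minAreaRect(Y[:,:2].astype(np.float32)),np.median(Y,0),len(Y))
```

```text
floor [444. 134.  -1.] pot [598.   2.  14.] handle [568. 400.  43.] mist [ 562. -263.  154.] tray [570. 284.   1.]
top rim 578.6525268554688 0.24089676141738892 78.52632904052734 95.22433987040695 465
 fit [5.77636075e+02 4.43533801e-01] 74.06760286403535
 handle ((565.093505859375, 401.7901916503906), (71.06696319580078, 4.726953983306885), 86.07379150390625) [564.69397431 401.97077573  39.63963544] 46
 tray ((582.1888427734375, 289.8643493652344), (186.33116149902344, 140.71578979492188), 83.32745361328125) 49.14265023351398
 mist 30 ((559.6176147460938, -267.802490234375), (66.46272277832031, 66.45508575439453), 74.78790283203125) [ 536.76667023 -254.40170961   56.49334262] 195
 mist 75 ((548.8171997070312, -253.19403076171875), (54.868003845214844, 14.415841102600098), 54.03630447387695) [ 541.12072187 -252.69134003   87.76027053] 37
 mist 118 ((560.3668823242188, -263.116943359375), (56.52778625488281, 26.95050048828125), 78.57774353027344) [ 557.78704083 -263.90457701  155.33773005] 234
side rim 580.0538940429688 1.5111339092254639 81.74311828613281 92.51827744452169 452
 fit [578.94019152   4.05844986] 74.06941620813427
 handle ((568.0711669921875, 390.7225646972656), (112.90884399414062, 45.69392395019531), 87.89710235595703) [571.73400934 408.54848108  41.02476652] 258
 tray ((567.08837890625, 293.25), (183.42532348632812, 101.97525024414062), 87.14714050292969) 46.02752375681671
 mist 30 ((560.8858032226562, -264.89617919921875), (70.83039093017578, 70.127685546875), 75.82866668701172) [ 554.47351184 -241.22016983   53.3800228 ] 287
 mist 75 ((560.694091796875, -246.63421630859375), (29.62639045715332, 48.669471740722656), 89.8603515625) [ 552.65231613 -246.85325728   85.99320548] 64
 mist 118 ((560.9431762695312, -261.0845031738281), (63.865787506103516, 27.371877670288086), 75.4845962524414) [ 560.34568569 -248.59911612  149.96383698] 163
```

View pics/crop1.png

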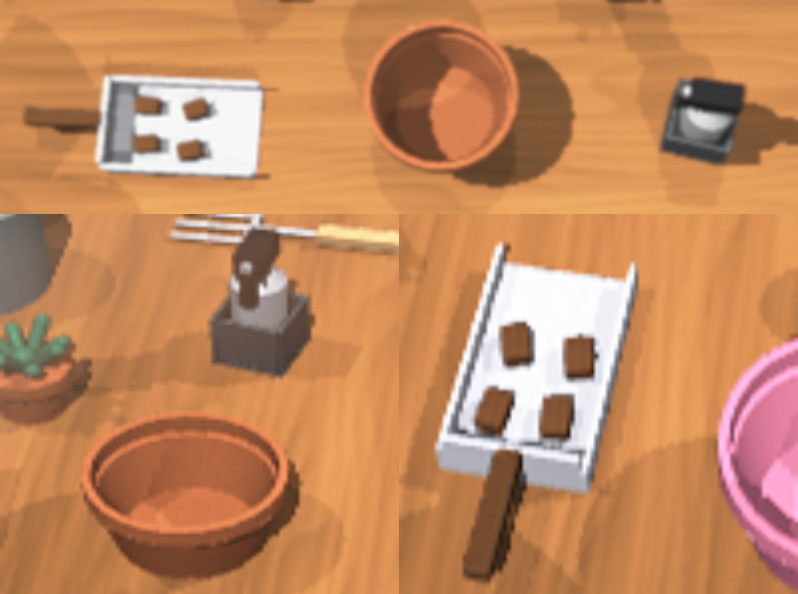

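The crop confirms it: the pot is empty and wide, the four chips lie in the tray, and the mister's nozzle points left (+y). I'll refine the tray pose and plan the approach.

```bash
cat >> h.py <<'E'
from scipy.spatial.transform import Rotation as Ro
def diff(T,Rt,p=None,R=None):
    """shift (units of 40mm) and turn (units of 5deg) in tool axes from current to target"""
    s=status.sense(); p=s["position"] if p is None else p; R=s["orientation"] if R is None else R
    return np.round(R.T@(np.array(T)-p)/40,2),np.round(np.degrees(Ro.from_matrix(R.T@Rt).as_rotvec())/5,2)
E
python3 - <<'E'
from h import *
for n in("top","side"):
    q=np.load(n+"0.npz");X=cloud(n,q["d"]);P=q["p"].astype(int)
    reg=(X[...,0]>480)&(X[...,0]<660)&(X[...,1]>170)&(X[...,1]<480)&(X[...,2]>-8)&(X[...,2]<60)
    sat=P.max(-1)-P.min(-1)
    w=(reg&(sat<35)&(P.max(-1)>110)).astype(np.uint8)
    k,l,st,_=cv2.connectedComponentsWithStats(w); i=1+st[1:,4].argmax(); Y=X[l==i]
    print(n,"tray",cv2.minAreaRect(Y[:,:2].astype(np.float32)),len(Y))
    for lo,hi in((565,640),(500,565)):
        m=(Y[:,2]>15)&(Y[:,2]<30)&(Y[:,0]>lo)&(Y[:,0]<hi)&(Y[:,1]<350)&(abs(Y[:,0]-568)>35); Z=Y[m]
        if len(Z)>8: print("  wall",np.polyfit(Z[:,1]-285,Z[:,0],1),len(Z),Z[:,1].min(),Z[:,1].max())
    h=reg&(P[...,0]<140)&(P[...,0]>P[...,2]+20)&(X[...,2]>28)&(X[...,2]<50)&(X[...,1]>368)
    Z=X[h]; print("  handle",np.polyfit(Z[:,1]-408,Z[:,0],1),np.median(Z[:,2]),Z[:,1].min(),Z[:,1].max(),len(Z))
E
```

```text
top tray ((569.5745849609375, 288.6067810058594), (177.66366577148438, 109.05989837646484), 86.70845794677734) 1625
  wall [6.01645363e-02 6.13293252e+02] 101 199.33719811118354 349.66219695695605
  wall [5.59113956e-02 5.17600029e+02] 91 204.2327849357707 348.09502574515585
  handle [6.95628879e-02 5.70164376e+02] 42.16360481364016 368.1622121508269 440.2501866652542 136
side tray ((569.7235717773438, 275.0387268066406), (180.2616424560547, 109.08100128173828), 87.11605072021484) 1653
  wall [5.61305373e-02 6.14006484e+02] 107 202.75044503886818 346.2865700686543
  wall [5.49380177e-02 5.17933275e+02] 104 204.00929962253133 349.36775827371014
  handle [5.10964065e-02 5.72283909e+02] 41.0890421821572 368.0950342287501 447.01502884266506 240
```

```bash
cat >> h.py <<'E'
def frame(y,z):
    y=np.array(y,float);z=np.array(z,float);z/=np.linalg.norm(z);y-=z*(y@z);y/=np.linalg.norm(y)
    return np.c_[np.cross(y,z),y,z]
def apply(p,R,row):
    return p+R@np.array(row[:3])*40, R@Ro.from_rotvec(np.radians(5)*np.array(row[3:6])).as_matrix()
def path(poses,jaw,start=None):
    """poses: list of (T,R); prints rounded rows, each from the pose the rounded rows left"""
    s=status.sense(); p,R=start or (s["position"],s["orientation"]); rows=[]
    for T,Rt in poses:
        a,b=diff(T,Rt,p,R); r=[*np.round(a,2),*np.round(b,2)]; p,R=apply(p,R,r); rows.append([float(x) for x in r]+[jaw])
    print("max",np.abs(np.array(rows)[:,:6]).max(0))
    for i in range(0,len(rows),8): print(rows[i:i+8])
    return p,R
def lin(p0,R0,T,Rt,n):
    rv=Ro.from_matrix(R0.T@Rt).as_rotvec()
    return [(p0+(np.array(T)-p0)*k/n, R0@Ro.from_rotvec(rv*k/n).as_matrix()) for k in range(1,n+1)]
Y0=np.array([.9984,-.057,0]); RG=frame(Y0,[0,0,-1]); TX=np.array([-.057,-.9984,0])
E
python3 - <<'E'
from h import *
s=status.sense()
p,R=path(lin(s["position"],s["orientation"],[572.2,399,120],RG,16),-1)
print(p,R)
E
```

```text
max [0.6  0.57 0.18 0.01 0.01 0.9 ]
[[-0.6, 0.05, 0.17, -0.0, 0.0, 0.89, -1], [-0.59, 0.1, 0.18, -0.0, 0.0, 0.89, -1], [-0.58, 0.15, 0.17, -0.0, 0.0, 0.9, -1], [-0.57, 0.19, 0.17, -0.0, 0.0, 0.89, -1], [-0.55, 0.23, 0.17, -0.0, 0.0, 0.89, -1], [-0.53, 0.28, 0.18, -0.0, 0.0, 0.89, -1], [-0.51, 0.31, 0.17, -0.01, 0.0, 0.89, -1], [-0.48, 0.36, 0.17, 0.0, 0.0, 0.89, -1]]
[[-0.45, 0.39, 0.18, 0.0, 0.0, 0.9, -1], [-0.43, 0.43, 0.17, 0.0, 0.0, 0.89, -1], [-0.38, 0.45, 0.17, 0.0, 0.0, 0.89, -1], [-0.35, 0.49, 0.18, 0.0, 0.0, 0.89, -1], [-0.32, 0.51, 0.17, 0.0, 0.01, 0.89, -1], [-0.27, 0.53, 0.17, -0.0, -0.0, 0.89, -1], [-0.23, 0.56, 0.17, -0.0, -0.0, 0.9, -1], [-0.18, 0.57, 0.18, -0.0, -0.0, 0.89, -1]]
[572.37846423 399.09090317 119.90860421] [[ 5.72598078e-02  9.98359286e-01 -2.23742015e-04]
 [ 9.98359269e-01 -5.72597386e-02  3.04320590e-04]
 [ 2.91009877e-04 -2.40800253e-04 -9.99999929e-01]]
```

Call:
send_rows([
  [-0.6,0.05,0.1,0,0,0.89,-1],
  [-0.59,0.1,0.1,0,0,0.89,-1],
  [-0.58,0.15,0.1,0,0,0.9,-1],
  [-0.57,0.19,0.1,0,0,0.89,-1],
  [-0.55,0.23,0.1,0,0,0.89,-1],
  [-0.53,0.28,0.1,0,0,0.89,-1],
  [-0.51,0.31,0.1,0,0,0.89,-1],
  [-0.48,0.36,0.1,0,0,0.89,-1],
], squeeze=110)

```text
clock: 1.1
position: [389.6, 454.4, 198.8]
orientation: [[-0.534, 0.846, -0.001], [0.846, 0.534, -0.001], [-0.0, -0.001, -1.0]]
ft_force: [-1.0, -1.0, -0.5]
gripper_width: 85.3
gripper_force: 0.0
```

Call:
send_rows([
  [-0.45,0.39,0.15,0,0,0.9,-1],
  [-0.43,0.43,0.15,0,0,0.89,-1],
  [-0.38,0.45,0.2,0,0,0.89,-1],
  [-0.35,0.49,0.2,0,0,0.89,-1],
  [-0.32,0.51,0.25,0,0,0.89,-1],
  [-0.27,0.53,0.3,0,0,0.89,-1],
  [-0.23,0.56,0.3,0,0,0.9,-1],
  [-0.18,0.57,0.3,0,0,0.89,-1],
])

```text
clock: 2.1
position: [573.1, 399.0, 124.4]
orientation: [[0.06, 0.998, -0.001], [0.998, -0.06, -0.0], [-0.0, -0.001, -1.0]]
ft_force: [-0.3, 0.0, 0.2]
gripper_width: 85.2
gripper_force: 0.0
```

Call:
send_rows([
  [0,0,0,0,0,0,-1],
  [0,0,0,0,0,0,-1],
])

```text
clock: 2.35
position: [572.0, 399.7, 125.5]
orientation: [[0.056, 0.998, -0.0], [0.998, -0.056, 0.0], [0.0, -0.0, -1.0]]
ft_force: [0.2, 1.3, -0.4]
gripper_width: 85.4
gripper_force: 0.0
```

Run:
```python
from h import *
s=status.sense();print(s["clock"],s["qpos"])
print(diff([572.2,399,15.5],RG))
```

```text
2.35 [4.40628128e-01 7.21267140e-01 9.88080833e-01 2.45659565e-04
 1.43254927e+00 4.96400689e-01]
(array([-0.02,  0.01,  2.75]), array([-0.  , -0.  ,  0.01]))
```

Call:
send_rows([
  [0,0,0.6,0,0,0,-1],
  [0,0,0.6,0,0,0,-1],
  [0,0,0.6,0,0,0,-1],
  [0,0,0.5,0,0,0,-1],
  [0,0,0.3,0,0,0,-1],
  [0,0,0.15,0,0,0,-1],
  [0,0,0,0,0,0,-1],
])

```text
clock: 3.22
position: [572.5, 399.6, 15.6]
orientation: [[0.057, 0.998, 0.0], [0.998, -0.057, 0.0], [0.0, 0.0, -1.0]]
ft_force: [0.2, 0.9, -0.4]
gripper_width: 85.6
gripper_force: 0.0
```

Call:
send_rows([
  [0,0,0,0,0,0,0],
  [0,0,0,0,0,0,0.3],
  [0,0,0,0,0,0,0.6],
  [0,0,0,0,0,0,1],
  [0,0,0,0,0,0,1],
  [0,0,0,0,0,0,1],
  [0,0,0,0,0,0,1],
  [0,0,0,0,0,0,1],
])

```text
clock: 4.22
position: [572.7, 399.5, 15.6]
orientation: [[0.057, 0.998, 0.0], [0.998, -0.057, 0.0], [0.0, 0.0, -1.0]]
ft_force: [-0.9, -0.2, 5.3]
gripper_width: 15.9
gripper_force: 107.3
```

Call:
send_rows([
  [0,0,-0.2,0,0,0,1],
  [0,0,-0.3,0,0,0,1],
  [0,0,-0.4,0,0,0,1],
  [0,0,-0.5,0,0,0,1],
  [0,0,-0.3,0,0,0,1],
  [0,0,-0.1,0,0,0,1],
  [0,0,0,0,0,0,1],
])

```text
clock: 5.1
position: [572.4, 399.3, 87.1]
orientation: [[0.057, 0.998, -0.0], [0.998, -0.057, -0.0], [-0.0, -0.0, -1.0]]
ft_force: [0.5, 0.2, -2.5]
gripper_width: 16.6
gripper_force: 107.5
```

Run:
```python
from h import *
p,d=read_camera("side"); cv2.imwrite("pics/s1.png",cv2.resize(p[180:390,180:460,::-1],(800,600)))
q=d;X=cloud("side",q);P=p.astype(int);sat=P.max(-1)-P.min(-1)
reg=(X[...,0]>500)&(X[...,0]<640)&(X[...,1]>180)&(X[...,1]<375)&(X[...,2]>25)&(X[...,2]<130)&(sat<35)&(P.max(-1)>110)
for y in range(200,360,20):
    Z=X[reg&(abs(X[...,1]-y)<10)]; print(y,np.round(np.percentile(Z[:,2],[5,50,95])),len(Z), np.round([Z[:,0].min(),Z[:,0].max()]))
```

```text
Traceback (most recent call last):
IndexError: index -1 is out of bounds for axis 0 with size 0
```

View pics/s1.png

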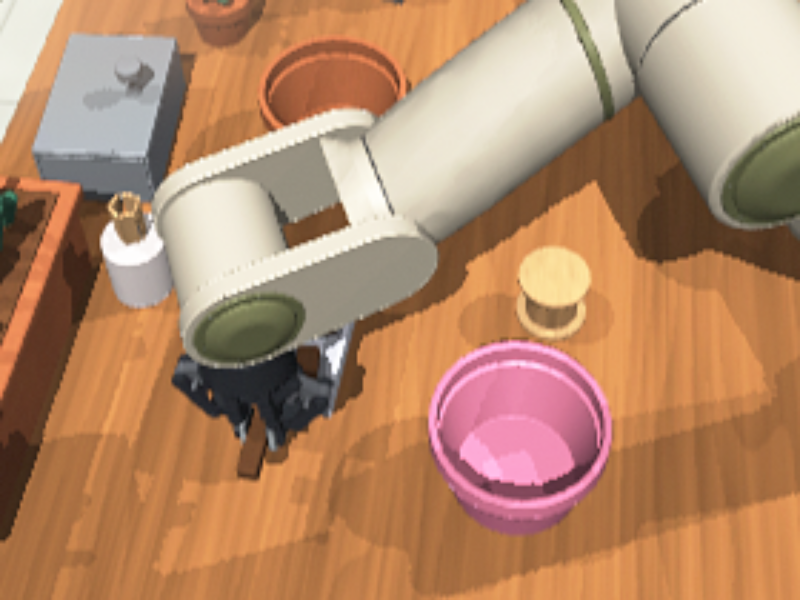

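The arm hides the tray in this view; only the handle end shows at (252,455), held in the fingers. I'll get the nose height from the top camera.

Run:
```python
from h import *
p,d=read_camera("top"); X=cloud("top",d);P=p.astype(int);sat=P.max(-1)-P.min(-1)
reg=(X[...,0]>500)&(X[...,0]<640)&(X[...,1]>150)&(X[...,1]<375)&(X[...,2]>25)&(X[...,2]<135)&(sat<35)&(P.max(-1)>110)
for y in range(190,360,20):
    Z=X[reg&(abs(X[...,1]-y)<10)]
    if len(Z)>5: print(y,np.round(np.percentile(Z[:,2],[2,30,50,95])),len(Z), np.round([Z[:,0].min(),Z[:,0].max()]))
cv2.imwrite("pics/t1.png",cv2.resize(p[100:240,140:360,::-1],(786,500)))
```

```text
210 [70. 74. 76. 96.] 224 [511. 611.]
230 [71. 75. 76. 96.] 238 [512. 610.]
250 [71. 74. 76. 96.] 235 [513. 613.]
270 [ 70.  76.  78. 100.] 112 [514. 613.]
290 [71. 75. 77. 97.] 205 [514. 616.]
310 [70. 75. 76. 99.] 155 [516. 618.]
330 [ 71.  75.  77. 100.] 125 [517. 618.]
350 [ 71.  75.  77. 112.] 272 [519. 618.]
```

View pics/t1.png

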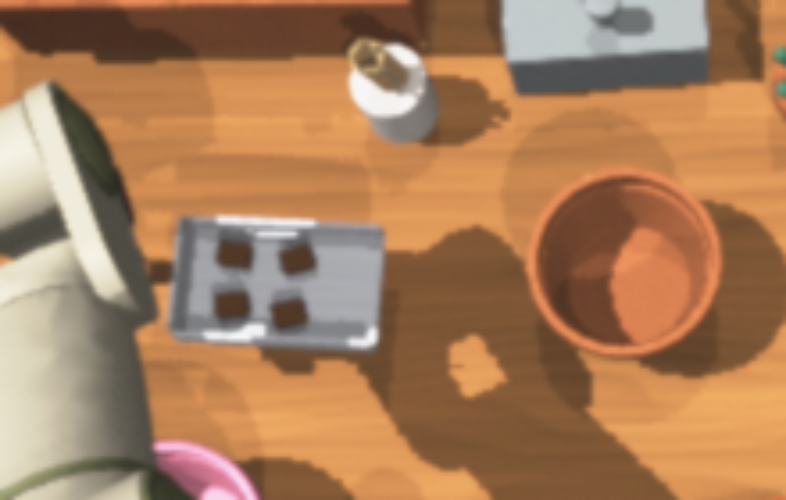

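The tray is level (floor at z≈75 along its whole length) with all four chips still in place at (232,255), (297,258), (231,305) and (288,313). Next I'll plan the carry and the tip.

```bash
cat >> h.py <<'E'
LIP=np.array([-195.8,-.2,11.6])
def tip(L,a):
    R=Ro.from_rotvec(np.radians(a)*Y0).as_matrix()@RG; return np.array(L)-R@LIP,R
E
python3 - <<'E'
from h import *
L=[579.5,27,128]
s=status.sense();T,R=tip(L,0)
up=[s["position"][0],s["position"][1],150]
c=path(lin(s["position"],s["orientation"],up,RG,4)+lin(np.array(up),RG,T,R,8),1)
print(c[0],T)
e=path([tip(L,a) for a in np.arange(3,53,3.)],1,(T,R)); print(e[0])
E
```

```text
max [0.55 0.09 0.4  0.01 0.01 0.  ]
[[-0.0, -0.0, -0.4, -0.0, 0.0, -0.0, 1], [-0.0, -0.0, -0.39, -0.01, 0.0, -0.0, 1], [-0.0, -0.0, -0.4, -0.0, 0.01, -0.0, 1], [-0.0, -0.0, -0.4, -0.0, -0.0, -0.0, 1], [-0.55, 0.09, 0.04, -0.0, -0.0, -0.0, 1], [-0.55, 0.09, 0.03, -0.0, -0.0, -0.0, 1], [-0.54, 0.09, 0.03, -0.0, -0.0, -0.0, 1], [-0.55, 0.09, 0.03, -0.0, -0.0, -0.0, 1]]
[[-0.55, 0.09, 0.04, -0.0, -0.0, -0.0, 1], [-0.55, 0.09, 0.03, -0.0, -0.0, -0.0, 1], [-0.55, 0.09, 0.03, -0.0, -0.0, -0.0, 1], [-0.55, 0.09, 0.03, -0.0, -0.0, -0.0, 1]]
[590.99947739 222.27204295 139.69421831] [590.85998714 222.47028084 139.6       ]
max [0.03 0.   0.26 0.   0.6  0.  ]
[[-0.02, 0.0, -0.26, -0.0, 0.6, -0.0, 1], [-0.02, 0.0, -0.25, -0.0, 0.6, 0.0, 1], [-0.03, -0.0, -0.26, -0.0, 0.6, 0.0, 1], [-0.02, 0.0, -0.25, 0.0, 0.6, 0.0, 1], [-0.02, 0.0, -0.26, -0.0, 0.6, 0.0, 1], [-0.02, 0.0, -0.25, -0.0, 0.6, 0.0, 1], [-0.02, 0.0, -0.26, -0.0, 0.6, 0.0, 1], [-0.02, 0.0, -0.26, -0.0, 0.6, 0.0, 1]]
[[-0.03, 0.0, -0.25, -0.0, 0.6, 0.0, 1], [-0.02, 0.0, -0.26, -0.0, 0.6, 0.0, 1], [-0.02, 0.0, -0.25, -0.0, 0.6, 0.0, 1], [-0.02, 0.0, -0.26, -0.0, 0.6, 0.0, 1], [-0.02, 0.0, -0.26, -0.0, 0.6, 0.0, 1], [-0.03, 0.0, -0.25, -0.0, 0.6, 0.0, 1], [-0.02, 0.0, -0.26, -0.0, 0.6, 0.0, 1], [-0.02, 0.0, -0.25, -0.0, 0.6, 0.0, 1]]
[[-0.02, 0.0, -0.26, -0.0, 0.6, 0.0, 1]]
[586.21018085 141.02525266 287.55909393]
```

Call:
send_rows([
  [0,0,-0.3,0,0,0,1],
  [0,0,-0.5,0,0,0,1],
  [0,0,-0.5,0,0,0,1],
  [0,0,-0.3,0,0,0,1],
  [-0.2,0.03,0,0,0,0,1],
  [-0.4,0.07,0.04,0,0,0,1],
  [-0.55,0.09,0.05,0,0,0,1],
  [-0.55,0.09,0.05,0,0,0,1],
])

```text
clock: 6.2
position: [579.7, 329.0, 144.7]
orientation: [[0.058, 0.998, -0.002], [0.998, -0.058, -0.001], [-0.001, -0.001, -1.0]]
ft_force: [-0.3, -0.7, -1.9]
gripper_width: 16.2
gripper_force: 107.5
```

Call:
send_rows([
  [-0.55,0.09,0.04,0,0,0,1],
  [-0.55,0.09,0.04,0,0,0,1],
  [-0.55,0.09,0.04,0,0,0,1],
  [-0.5,0.08,0,0,0,0,1],
  [-0.35,0.06,0,0,0,0,1],
  [-0.2,0.03,0,0,0,0,1],
  [0,0,0,0,0,0,1],
])

```text
clock: 7.08
position: [591.3, 221.8, 141.0]
orientation: [[0.058, 0.998, 0.0], [0.998, -0.058, 0.0], [0.0, 0.0, -1.0]]
ft_force: [1.0, -0.1, -2.1]
gripper_width: 15.8
gripper_force: 107.5
```

Run:
```python
from h import *
T,R=tip([579.5,27,128],0);print(diff(T,R),status.sense()["qpos"])
```

```text
(array([ 0.02, -0.01,  0.03]), array([ 0.  , -0.  , -0.01])) [1.71650611e-01 5.93703282e-01 1.19622862e+00 1.15018969e-04
 1.35155521e+00 2.29252920e-01]
```

Call:
send_rows([
  [-0.02,0,-0.26,0,0.6,0,1],
  [-0.02,0,-0.26,0,0.6,0,1],
  [-0.02,0,-0.26,0,0.6,0,1],
  [-0.02,0,-0.26,0,0.6,0,1],
  [-0.02,0,-0.26,0,0.6,0,1],
  [-0.02,0,-0.26,0,0.6,0,1],
  [-0.02,0,-0.26,0,0.6,0,1],
  [0,0,0,0,0,0,1],
])

```text
clock: 8.07
position: [590.4, 205.0, 211.9]
orientation: [[0.054, 0.998, 0.021], [0.932, -0.058, 0.357], [0.358, 0.001, -0.934]]
ft_force: [0.7, 0.0, -1.9]
gripper_width: 16.0
gripper_force: 107.6
```

Run:
```python
from h import *
T,R=tip([579.5,27,128],21);print(diff(T,R),status.sense()["qpos"])
s=status.sense();path([tip([579.5,27,128],a) for a in np.linspace(24.5,49,8)],1)
```

```text
(array([-0.02, -0.01,  0.07]), array([ 0.01,  0.01, -0.  ])) [-0.00768174  0.48762568  1.22709214  0.36999405  1.41784534 -0.00543177]
max [0.05 0.01 0.3  0.01 0.71 0.  ]
[[-0.05, -0.01, -0.23, 0.01, 0.71, -0.0, 1], [-0.02, -0.0, -0.3, 0.0, 0.7, -0.0, 1], [-0.03, -0.0, -0.29, 0.0, 0.7, -0.0, 1], [-0.03, -0.0, -0.3, 0.0, 0.7, -0.0, 1], [-0.02, -0.0, -0.3, 0.0, 0.7, -0.0, 1], [-0.03, -0.0, -0.3, 0.0, 0.7, -0.0, 1], [-0.03, -0.0, -0.3, 0.0, 0.7, -0.0, 1], [-0.02, -0.0, -0.3, 0.0, 0.7, -0.0, 1]]
```

Call:
send_rows([
  [-0.05,0,-0.23,0,0.7,0,1],
  [-0.03,0,-0.3,0,0.7,0,1],
  [-0.03,0,-0.3,0,0.7,0,1],
  [-0.03,0,-0.3,0,0.7,0,1],
  [-0.03,0,-0.3,0,0.7,0,1],
  [-0.03,0,-0.3,0,0.7,0,1],
  [-0.03,0,-0.3,0,0.7,0,1],
  [-0.03,0,-0.3,0,0.7,0,1],
])

```text
clock: 9.07
position: [586.7, 145.9, 282.7]
orientation: [[0.037, 0.998, 0.042], [0.655, -0.056, 0.754], [0.755, -0.001, -0.656]]
ft_force: [-1.2, -0.1, -1.2]
gripper_width: 15.9
gripper_force: 107.7
```

Call:
send_rows([
  [0,0,0,0,0,0,1],
  [0,0,0,0,0,0,1],
  [0,0,0,0,0,0,1],
  [0,0,0,0,0,0,1],
  [0,0,0,0,0,0,1],
])

```text
clock: 9.7
position: [586.8, 145.7, 283.0]
orientation: [[0.037, 0.998, 0.043], [0.655, -0.057, 0.753], [0.754, 0.0, -0.656]]
ft_force: [-1.2, -0.9, -2.2]
gripper_width: 16.3
gripper_force: 107.7
```

Run:
```python
from h import *
a,_=read_camera("top");b,_=read_camera("side")
cv2.imwrite("pics/p2.png",np.hstack([cv2.resize(x[:,:,::-1],(400,450)) for x in(a[90:250,220:400],b[130:310,230:390])]))
print(diff(*tip([579.5,27,128],49)))
```

```text
(array([ 0.02, -0.01,  0.01]), array([ 0.,  0., -0.]))
```

View pics/p2.png

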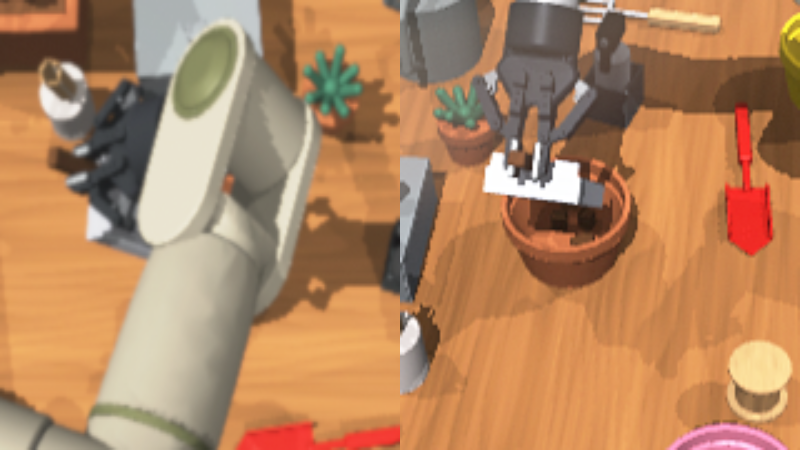

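The side view shows chips in the pot around (575,220). I'll level the tray and count them.

Call:
send_rows([
  [0.04,0,0.42,0,-1,0,1],
  [0.04,0,0.42,0,-1,0,1],
  [0.04,0,0.42,0,-1,0,1],
  [0.04,0,0.42,0,-1,0,1],
  [0.04,0,0.42,0,-1,0,1],
  [0.04,0,0.42,0,-1,0,1],
  [0.04,0,0.42,0,-1,0,1],
  [0.04,0,0.42,0,-1,0,1],
])

```text
clock: 10.8
position: [591.4, 225.3, 176.9]
orientation: [[0.056, 0.998, 0.009], [0.986, -0.057, 0.154], [0.154, 0.0, -0.988]]
ft_force: [0.2, -0.6, -2.7]
gripper_width: 15.9
gripper_force: 107.6
```

Call:
send_rows([
  [0.04,0,0.42,0,-1,0,1],
  [0.03,0,0.34,0,-0.8,0,1],
  [0.3,-0.05,0,0,0,0,1],
  [0.6,-0.09,0,0,0,0,1],
  [0.8,-0.12,0,0,0,0,1],
  [0.8,-0.12,0,0,0,0,1],
  [0.8,-0.12,0,0,0,0,1],
  [0.5,-0.08,0,0,0,0,1],
])

```text
clock: 11.8
position: [577.1, 385.9, 148.0]
orientation: [[0.057, 0.998, 0.0], [0.998, -0.057, 0.002], [0.002, 0.0, -1.0]]
ft_force: [-1.4, -0.6, -1.4]
gripper_width: 16.2
gripper_force: 107.6
```

Run:
```python
from h import *
a,d=read_camera("top");b,_=read_camera("side")
cv2.imwrite("pics/p3.png",np.hstack([cv2.resize(x[:,:,::-1],(400,400)) for x in(a[120:240,210:350],b[170:270,250:350])]))
X=cloud("top",d);m=(abs(X[...,2]-95)<8)&(np.hypot(X[...,0]-578,X[...,1]-2)<110);Y=X[m]
print("pot",cv2.minEnclosingCircle(Y[:,:2].astype(np.float32)))
Tg=np.array([572.5,399.6,15.6]);print(status.sense()["clock"],diff(Tg,RG))
```

```text
pot ((578.3009643554688, 1.5651625394821167), 78.37801361083984)
11.9 (array([ 0.33, -0.13,  3.3 ]), array([ 0.  , -0.02,  0.02]))
```

View pics/p3.png

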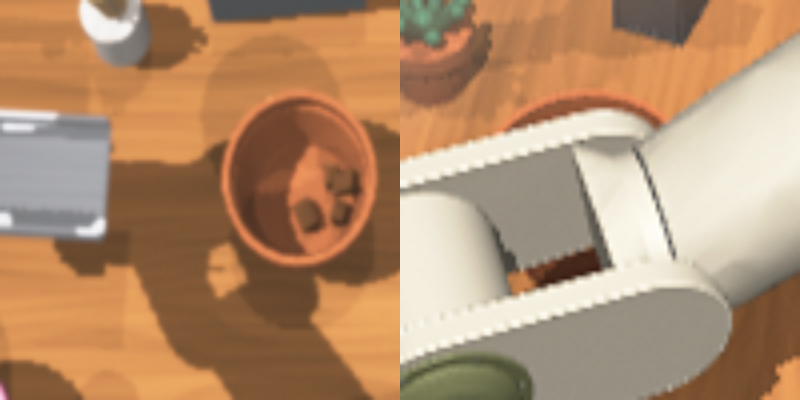

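The pot shows chips at (342,182), which looks like two together, plus (306,215) and (342,210). The visible part of the tray is empty. I'll check the rest of the tray and the pot in the top picture before setting it down.

Run:
```python
from h import *
a,d=read_camera("top");X=cloud("top",d);P=a.astype(int)
br=(P[...,0]<140)&(P[...,0]>P[...,2]+20)
t=(X[...,0]>515)&(X[...,0]<618)&(X[...,1]>185)&(X[...,1]<345)&(X[...,2]>110)
print("brown in tray",(br&t).sum(),"tray px",t.sum())
c=a[155:190,285:345,::-1]
cv2.imwrite("pics/p4.png",np.vstack([cv2.resize(a[145:195,285:350,::-1],(520,400),interpolation=cv2.INTER_CUBIC),cv2.resize(a[130:215,140:300,::-1],(520,200))]))
```

```text
brown in tray 67 tray px 2958
```

View pics/p4.png

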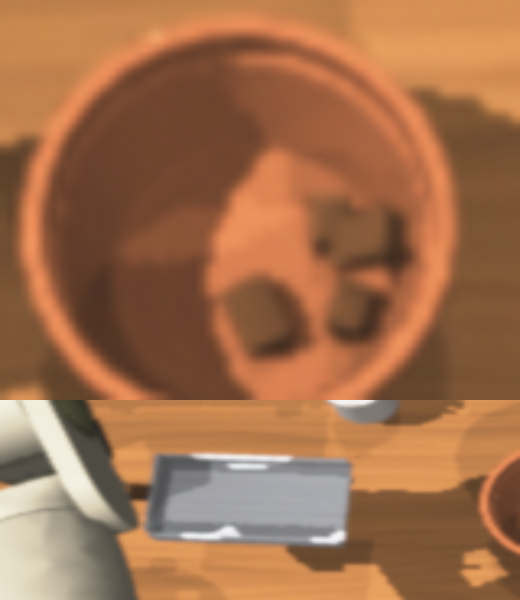

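The tray is empty and the four chips lie in the pot: (255,315), (355,310), (370,238) and (325,225). Setting the tray down.

Call:
send_rows([
  [0.3,-0.1,0.3,0,0,0,1],
  [0.03,-0.03,0.6,0,0,0,1],
  [0,0,0.7,0,0,0,1],
  [0,0,0.7,0,0,0,1],
  [0,0,0.5,0,0,0,1],
  [0,0,0.25,0,0,0,1],
  [0,0,0.12,0,0,0,1],
  [0,0,0.05,0,0,0,1],
])

```text
clock: 12.95
position: [573.1, 397.8, 18.9]
orientation: [[0.057, 0.998, 0.001], [0.998, -0.057, 0.0], [0.0, 0.001, -1.0]]
ft_force: [0.7, 0.5, -1.2]
gripper_width: 16.3
gripper_force: 107.6
```

Call:
send_rows([
  [0,0,0.05,0,0,0,1],
  [0,0,0,0,0,0,1],
])

```text
clock: 13.2
position: [573.0, 397.8, 16.8]
orientation: [[0.057, 0.998, 0.0], [0.998, -0.057, 0.0], [0.0, 0.0, -1.0]]
ft_force: [-0.2, -0.3, -1.5]
gripper_width: 15.8
gripper_force: 107.6
```

Call:
send_rows([
  [0,0,0.03,0,0,0,1],
  [0,0,0,0,0,0,1],
  [0,0,0,0,0,0,0.5],
  [0,0,0,0,0,0,0],
  [0,0,0,0,0,0,-1],
  [0,0,0,0,0,0,-1],
  [0,0,0,0,0,0,-1],
  [0,0,0,0,0,0,-1],
])

```text
clock: 14.2
position: [572.9, 397.8, 15.4]
orientation: [[0.057, 0.998, 0.0], [0.998, -0.057, 0.0], [0.0, 0.0, -1.0]]
ft_force: [0.3, 0.7, -0.2]
gripper_width: 85.4
gripper_force: 0.0
```

Call:
send_rows([
  [0,0,-0.3,0,0,0,-1],
  [0,0,-0.6,0,0,0,-1],
  [0,0,-1,0,0,0,-1],
  [0,0,-1,0,0,0,-1],
  [0,0,-1,0,0,0,-1],
  [0,0,-1,0,0,0,-1],
  [0,0,-1,0,0,0,-1],
])

```text
clock: 15.08
position: [572.6, 397.7, 253.8]
orientation: [[0.057, 0.998, 0.001], [0.998, -0.057, 0.0], [0.001, 0.001, -1.0]]
ft_force: [0.0, 0.8, 0.7]
gripper_width: 85.2
gripper_force: 0.0
```

```bash
cat >> h.py <<'E'
MY=np.radians(75.5); MX=np.array([np.cos(MY),np.sin(MY),0]); MO=np.array([560.2,-266.,5])
RM=frame([np.sin(MY),-np.cos(MY),0],[0,0,-1])  # tool y = -mister y
E
python3 - <<'E'
from h import *
a,d=read_camera("top");X=cloud("top",d);P=a.astype(int);sat=P.max(-1)-P.min(-1)
m=(X[...,0]>520)&(X[...,0]<612)&(X[...,1]>215)&(X[...,1]<330)&(X[...,2]<60)&(sat<35)
print("tray floor z",np.percentile(X[m][:,2],[5,50,95]))
for n in("top","side"):
    _,d=read_camera(n);X=cloud(n,d)
    m=(X[...,2]>143)&(X[...,2]<162)&(np.hypot(X[...,0]-560,X[...,1]+262)<50);Y=X[m]
    print(n,cv2.minAreaRect(Y[:,:2].astype(np.float32)),Y.mean(0),len(Y))
s=status.sense();g=MO+2*MX
print(s["clock"],s["position"],RM)
path(lin(s["position"],s["orientation"],[g[0],g[1],235],RM,20),-1)
E
```

```text
tray floor z [ 0.10200981  5.13885679 11.88651773]
top ((559.9531860351562, -263.2679748535156), (56.42229080200195, 26.008983612060547), 80.24322509765625) [ 559.44059845 -263.88261182  155.21041607] 201
side ((561.6034545898438, -257.63946533203125), (61.87530517578125, 27.052425384521484), 79.22222137451172) [ 560.62372399 -257.82860952  152.40346142] 111
15.225 [573.23449918 397.99665752 254.74219415] [[ 0.25038     0.96814764  0.        ]
 [ 0.96814764 -0.25038     0.        ]
 [ 0.          0.         -1.        ]]
max [0.83 0.18 0.03 0.01 0.01 0.12]
[[-0.83, 0.03, 0.02, 0.0, -0.0, 0.11, -1], [-0.82, 0.04, 0.03, 0.01, -0.0, 0.11, -1], [-0.83, 0.05, 0.02, -0.0, -0.01, 0.12, -1], [-0.83, 0.05, 0.02, 0.0, 0.0, 0.11, -1], [-0.82, 0.07, 0.02, 0.0, 0.0, 0.11, -1], [-0.83, 0.07, 0.03, 0.01, -0.0, 0.11, -1], [-0.82, 0.08, 0.02, -0.0, -0.0, 0.12, -1], [-0.82, 0.09, 0.02, 0.0, -0.0, 0.11, -1]]
[[-0.83, 0.1, 0.03, 0.0, -0.01, 0.11, -1], [-0.82, 0.1, 0.02, 0.01, 0.0, 0.11, -1], [-0.82, 0.11, 0.02, 0.0, -0.0, 0.11, -1], [-0.82, 0.12, 0.03, 0.0, -0.0, 0.12, -1], [-0.81, 0.13, 0.02, 0.01, -0.0, 0.11, -1], [-0.82, 0.14, 0.03, -0.0, -0.01, 0.11, -1], [-0.81, 0.14, 0.02, 0.0, 0.0, 0.11, -1], [-0.82, 0.15, 0.03, 0.0, 0.0, 0.12, -1]]
[[-0.81, 0.16, 0.02, 0.01, -0.0, 0.11, -1], [-0.81, 0.17, 0.02, -0.0, -0.0, 0.11, -1], [-0.81, 0.18, 0.03, 0.0, -0.0, 0.11, -1], [-0.81, 0.18, 0.02, 0.0, -0.01, 0.11, -1]]
```

Call:
send_rows([
  [-0.4,0.02,0,0,0,0.08,-1],
  [-0.8,0.04,0.03,0,0,0.09,-1],
  [-0.83,0.05,0.02,0,0,0.09,-1],
  [-0.83,0.05,0.02,0,0,0.09,-1],
  [-0.83,0.06,0.02,0,0,0.09,-1],
  [-0.83,0.06,0.02,0,0,0.09,-1],
  [-0.83,0.07,0.02,0,0,0.09,-1],
  [-0.83,0.08,0.02,0,0,0.09,-1],
])

```text
clock: 16.23
position: [567.8, 148.0, 244.2]
orientation: [[0.12, 0.993, -0.002], [0.993, -0.12, -0.0], [-0.001, -0.002, -1.0]]
ft_force: [0.2, 0.0, 0.5]
gripper_width: 85.2
gripper_force: 0.0
```

Call:
send_rows([
  [-0.83,0.08,0.02,0,0,0.09,-1],
  [-0.83,0.09,0.02,0,0,0.09,-1],
  [-0.83,0.09,0.02,0,0,0.09,-1],
  [-0.83,0.1,0.02,0,0,0.09,-1],
  [-0.83,0.1,0.02,0,0,0.09,-1],
  [-0.83,0.11,0.02,0,0,0.09,-1],
  [-0.83,0.11,0.02,0,0,0.09,-1],
  [-0.83,0.12,0.02,0,0,0.09,-1],
])

```text
clock: 17.23
position: [560.2, -119.0, 237.8]
orientation: [[0.182, 0.983, -0.002], [0.983, -0.182, 0.001], [0.0, -0.002, -1.0]]
ft_force: [0.7, 0.2, 0.3]
gripper_width: 85.4
gripper_force: 0.0
```

Call:
send_rows([
  [-0.83,0.12,0.02,0,0,0.09,-1],
  [-0.83,0.12,0.02,0,0,0.09,-1],
  [-0.6,0.1,0.02,0,0,0.09,-1],
  [-0.3,0.05,0.02,0,0,0.09,-1],
  [0,0,0,0,0,0,-1],
  [0,0,0,0,0,0,-1],
])

```text
clock: 17.98
position: [557.5, -220.0, 235.8]
orientation: [[0.211, 0.978, -0.0], [0.978, -0.211, 0.0], [0.0, -0.0, -1.0]]
ft_force: [-0.7, 0.4, 0.2]
gripper_width: 85.3
gripper_force: 0.0
```

```bash
sed -i 's/radians(75.5)/radians(78.)/' h.py
python3 - <<'E'
from h import *
g=MO+2*MX
print(status.sense()["clock"],diff([g[0],g[1],119],RM),status.sense()["qpos"])
E
```

```text
17.975 (array([-1.06,  0.31,  2.92]), array([-0.  , -0.  , -0.03])) [-5.73312617e-01  4.65906383e-01  1.14405043e+00  2.01401361e-04
  1.53182260e+00 -3.60846428e-01]
```

Call:
send_rows([
  [-0.5,0.15,0,0,0,0,-1],
  [-0.4,0.12,0,0,0,0,-1],
  [-0.16,0.04,0.5,0,0,0,-1],
  [0,0,0.7,0,0,0,-1],
  [0,0,0.7,0,0,0,-1],
  [0,0,0.6,0,0,0,-1],
  [0,0,0.3,0,0,0,-1],
  [0,0,0.12,0,0,0,-1],
])

```text
clock: 18.98
position: [560.7, -265.5, 118.6]
orientation: [[0.212, 0.977, -0.0], [0.977, -0.212, 0.0], [0.0, -0.0, -1.0]]
ft_force: [0.6, -0.4, -0.1]
gripper_width: 85.3
gripper_force: 0.0
```

Call:
send_rows([
  [0,0,0,0,0,0,-0.5],
  [0,0,0,0,0,0,0],
  [0,0,0,0,0,0,0.2],
  [0,0,0,0,0,0,0.4],
  [0,0,0,0,0,0,1],
  [0,0,0,0,0,0,1],
  [0,0,0,0,0,0,1],
  [0,0,0,0,0,0,1],
])

```text
clock: 19.98
position: [560.8, -265.2, 119.6]
orientation: [[0.212, 0.977, 0.001], [0.977, -0.212, -0.001], [-0.001, 0.001, -1.0]]
ft_force: [-0.6, 0.2, 5.1]
gripper_width: 24.8
gripper_force: 108.1
```

Gripped at 24.8 mm, about the head's width. Lifting, then working out the final pose.

Call:
send_rows([
  [0,0,-0.2,0,0,0,1],
  [0,0,-0.4,0,0,0,1],
  [0,0,-0.6,0,0,0,1],
  [0,0,-0.6,0,0,0,1],
  [0,0,-0.6,0,0,0,1],
  [0,0,-0.4,0,0,0,1],
  [0,0,-0.2,0,0,0,1],
  [0,0,0,0,0,0,1],
])

```text
clock: 20.98
position: [560.6, -265.0, 239.4]
orientation: [[0.212, 0.977, 0.001], [0.977, -0.212, -0.0], [-0.0, 0.001, -1.0]]
ft_force: [-0.3, 0.4, -2.2]
gripper_width: 24.9
gripper_force: 108.0
```

Run:
```python
from h import *
s=status.sense();p,R=s["position"],s["orientation"];print(s["clock"],p,s["ft_force"],s["gripper_width"])
for n in("top","side"):
    _,d=read_camera(n);X=cloud(n,d)
    L=(X.reshape(-1,3)-p)@R
    m=(abs(L[:,0])<60)&(abs(L[:,1])<26)&(L[:,2]>20)&(L[:,2]<130);Y=L[m]
    if len(Y)>20: print(n,len(Y),np.percentile(Y,[1,50,99],axis=0).round())
Rt=R@Ro.from_euler('y',-45,degrees=True).as_matrix()
T=np.array([578,2,95])-Rt@np.array([152,0,-23.5]);print(T)
# move level-ish first, then tilt
mid=np.array([T[0],T[1],p[2]])
e=path(lin(p,R,mid,R,6)+lin(mid,R,T,Rt,12),1);print(e)
```

```text
20.975 [ 560.61592393 -264.98886107  239.4155793 ] [-0.31724056  0.40396736 -2.19681641] 24.92943357994321
side 339 [[ -4. -25.  20.]
 [ 18.  -9.  68.]
 [ 32.  21. 115.]]
[ 551.66305414 -119.24623501  185.8953562 ]
max [0.59 0.17 0.12 0.02 0.75 0.  ]
[[0.58, -0.16, -0.03, -0.02, -0.01, -0.0, 1], [0.59, -0.16, 0.0, 0.0, 0.0, -0.0, 1], [0.58, -0.17, 0.0, 0.0, 0.0, -0.0, 1], [0.59, -0.16, 0.0, 0.0, 0.0, -0.0, 1], [0.59, -0.17, 0.0, 0.0, 0.0, -0.0, 1], [0.58, -0.16, 0.0, 0.0, 0.0, -0.0, 1], [0.0, -0.0, 0.11, -0.0, -0.75, -0.0, 1], [0.01, -0.0, 0.11, -0.0, -0.75, -0.0, 1]]
[[0.01, -0.01, 0.12, -0.0, -0.75, -0.0, 1], [0.03, 0.0, 0.1, -0.0, -0.75, -0.0, 1], [0.02, 0.0, 0.11, -0.0, -0.75, -0.0, 1], [0.04, 0.0, 0.11, -0.0, -0.75, -0.0, 1], [0.04, 0.0, 0.1, -0.0, -0.75, -0.0, 1], [0.05, 0.0, 0.1, -0.0, -0.75, -0.0, 1], [0.06, 0.0, 0.1, -0.0, -0.75, -0.0, 1], [0.06, 0.0, 0.09, -0.0, -0.75, -0.0, 1]]
[[0.07, 0.0, 0.09, -0.0, -0.75, -0.0, 1], [0.07, 0.0, 0.08, -0.0, -0.75, -0.0, 1]]
(array([ 551.49430294, -119.21255366,  185.99188846]), array([[ 1.50204037e-01,  9.77294898e-01, -1.49443733e-01],
       [ 6.90705258e-01, -2.11882718e-01, -6.91398554e-01],
       [-7.07364824e-01,  6.29281841e-04, -7.06848364e-01]]))
```

Call:
send_rows([
  [0.3,-0.08,0,0,0,0,1],
  [0.6,-0.16,0,0,0,0,1],
  [0.7,-0.19,0,0,0,0,1],
  [0.7,-0.19,0,0,0,0,1],
  [0.6,-0.17,0,0,0,0,1],
  [0.4,-0.12,0,0,0,0,1],
  [0.2,-0.07,0,0,0,0,1],
  [0,0,0,0,0,0,1],
])

```text
clock: 22.08
position: [551.9, -119.6, 239.0]
orientation: [[0.211, 0.977, 0.0], [0.977, -0.211, -0.0], [-0.0, 0.0, -1.0]]
ft_force: [0.3, 0.1, -1.4]
gripper_width: 24.5
gripper_force: 108.0
```

Call:
send_rows([
  [0,0,0.1,0,-0.75,0,1],
  [0,0,0.1,0,-0.75,0,1],
  [0.02,0,0.1,0,-0.75,0,1],
  [0.03,0,0.1,0,-0.75,0,1],
  [0.03,0,0.1,0,-0.75,0,1],
  [0.04,0,0.1,0,-0.75,0,1],
  [0.04,0,0.1,0,-0.75,0,1],
  [0,0,0,0,0,0,1],
])

```text
clock: 23.08
position: [552.1, -119.1, 209.1]
orientation: [[0.189, 0.977, -0.095], [0.877, -0.212, -0.431], [-0.442, -0.002, -0.897]]
ft_force: [-0.0, 1.0, -2.5]
gripper_width: 24.8
gripper_force: 108.0
```

Run:
```python
from h import *
Rt=RM@Ro.from_euler('y',-45,degrees=True).as_matrix()
T=np.array([578,2,95])-Rt@np.array([152,0,-23.5])
s=status.sense();print(T,s["qpos"],diff(T,Rt));path(lin(s["position"],s["orientation"],T,Rt,6),1)
```

```text
[ 552.19873299 -119.38541766  185.86322138] [-0.21915629  0.46504726  1.30388788 -0.46526437  1.3922172   0.08241875] (array([0.25, 0.  , 0.52]), array([-0.04, -3.76, -0.02]))
max [0.07 0.   0.09 0.01 0.63 0.01]
[[0.04, 0.0, 0.09, -0.01, -0.63, -0.0, 1], [0.05, 0.0, 0.08, -0.0, -0.62, -0.01, 1], [0.05, 0.0, 0.08, -0.01, -0.63, -0.0, 1], [0.05, 0.0, 0.08, -0.01, -0.63, -0.01, 1], [0.06, 0.0, 0.08, -0.01, -0.62, -0.0, 1], [0.07, 0.0, 0.07, -0.0, -0.63, -0.0, 1]]
```

Call:
send_rows([
  [0.04,0,0.09,0,-0.63,0,1],
  [0.05,0,0.08,0,-0.63,0,1],
  [0.05,0,0.08,0,-0.63,0,1],
  [0.05,0,0.08,0,-0.63,0,1],
  [0.06,0,0.08,0,-0.63,0,1],
  [0.07,0,0.07,0,-0.63,0,1],
  [0,0,0,0,0,0,1],
  [0,0,0,0,0,0,1],
])

```text
clock: 24.08
position: [552.3, -119.9, 187.2]
orientation: [[0.151, 0.977, -0.15], [0.69, -0.213, -0.692], [-0.708, 0.001, -0.707]]
ft_force: [-0.4, 0.1, -1.5]
gripper_width: 24.7
gripper_force: 108.1
```

Run:
```python
from h import *
s=status.sense();p,R=s["position"],s["orientation"]
print("aim",p+R@np.array([152,0,-23.5]),"qpos",s["qpos"],s["gripper_force"])
b,d=read_camera("side");a,d2=read_camera("top")
cv2.imwrite("pics/p5.png",np.hstack([cv2.resize(x[:,:,::-1],(400,450)) for x in(b[70:270,230:410],a[100:300,250:430])]))
for n,q in(("side",d),("top",d2)):
    L=(cloud(n,q).reshape(-1,3)-p)@R; m=(abs(L[:,0])<45)&(abs(L[:,1])<27)&(L[:,2]>25)&(L[:,2]<130);Y=L[m]
    if len(Y)>20: print(n,len(Y),np.percentile(Y,[1,50,99],axis=0).round())
```

```text
aim [578.71936669   1.28930744  96.23902257] qpos [-0.1009949   0.56260281  1.35222473 -0.79352217  1.40656     0.3244886 ] 108.06134819984436
top 396 [[-31. -25.  26.]
 [-25.  -9.  66.]
 [ -1.  20. 112.]]
```

View pics/p5.png

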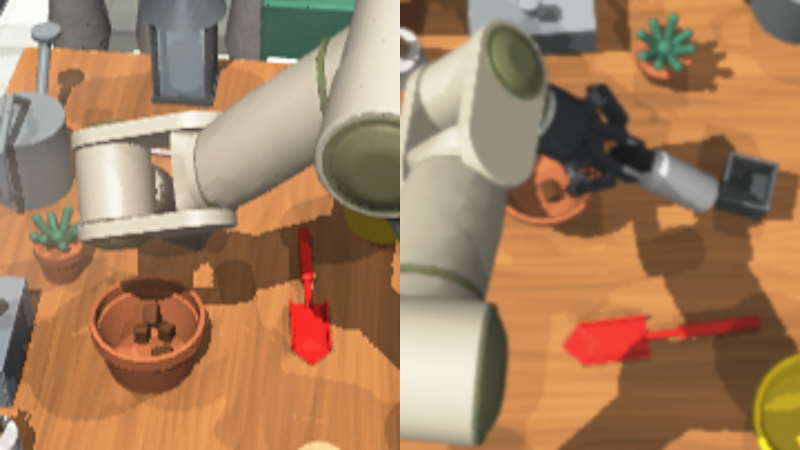

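The side view shows four chips in the upright pot at (150,312), (142,332), (165,330) and (160,350). The top view shows the mister held tilted and clear of the holder, and its computed aim point is within a few mm of the pot mouth's centre. Handing in.

```bash
python3 -c "
from plant import hand_in
print(hand_in())"
```

```text
the job is handed in; nothing more can be done
None
```

The job is handed in, but no verdict came back: all four chips are in the pot, the empty tray is flat on the table and released, and the mister is held still at about 45° with its aim point within a few mm of the pot mouth's centre.

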